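Moisture check of a cover board

TASK

Slide the green cover board, cream line end first, along the holding jig's deck and in under its blue roof until it is fully home against the stop, and let go of it. Then take the yellow moisture probe from its stand and press its brass tip gently on the red mark of the board, the probe upright and its spring tip pushed about halfway in. Finish while still holding the probe pressed there; never push the tip hard against its end, and leave everything else on the table where it is.

Things in the scene. Friction and masses are not known exactly. Their poses are not given: they have to be found in the camera images.
- board: green cover board (loose, about 70 g), 150 (x) x 50 (y) x 6 mm; origin at the centre of its underside. Lies flat on the rest, both long edges overhanging the 30 mm ridge by 10 mm: pinch it across its width. Its +x end (last 10 mm 44 mm wide) is the nose that enters the slot; a cream cross line lies 28 mm from the centre on that side, 2 mm outside the roof's edge when home
- board_nose (a point): middle of the board's nose end (its +x end), on the underside, 75 mm from the board's origin
- board_mark (a point): centre of the red mark with a cream rim (20 mm across) on the board's top face, 20 mm from the board's centre on the side away from the nose
- rest: fixed wooden rest that carries the board at the start: dark foot 180 x 90 x 10 mm, on it a pale ridge 170 (x) x 30 mm wide, top at z 30 mm; origin at the centre of its underside. The board lies along its x within a few mm and 0.05 rad
- jig: fixed jig, foot 200 x 110 x 10 mm, origin at the centre of its underside; +x: the way the board slides in. Deck 30 mm wide, top at z 30, from x -75 mm to the slot: fingers pass on both sides. Slot x 40 to 85 mm, floor flush with the deck, 52 wide, 8.5 mm high; solid blue roof, top at z 44.5. Dark flared cheeks, top at z 44, 64 mm apart at x 27, lead in. Board origin when home: x 10, y 0, z 30 mm
- jig_mouth (a point): middle of the slot's mouth, on the floor, at the roof's edge; axes as the jig
- jig_stop (a point): middle of the stop face at the slot's end, on the floor, 45 mm beyond the mouth; the board is home when its nose rests against it (within about 4 mm)
- stand: fixed wooden block 76 x 76 x 70 mm with an upright 25 mm through hole in which the probe hangs by its collar; origin at the centre of its underside
- probe: yellow moisture probe (loose, about 130 g), upright in the stand; z up its axis. Origin: centre of the black collar's underside, which rests on the stand's top. Collar 40 mm across, z 0 to 6; yellow square grip 26 x 26 mm (flats across x and y), z 6 to 70; below, a steel sleeve 22 mm across to z -38, then the brass tip 8 mm across to z -60 mm. Lift it over 60 mm to clear the stand
- probe_tip (a point): end of the brass spring tip, on the probe's axis, 60 mm below the probe's origin when not pressed; moves with the tip
- plunger (a joint): how far the spring tip is pushed in: 0 free to 0.012 m at its end stop; the spring gives 1.5 N at 0 and 0.3 N more per mm, so about 3.3 N halfway (0.006 m) and 5.1 N just before the end
- weight: bystander, to be left alone: brown leather-covered brick weight 100x70x60 mm; origin at the centre of its underside
- tape: bystander, to be left alone: roll of black tape, ring 70 mm across, 24 mm high; origin at the centre of its underside
- bottle: bystander, to be left alone: water bottle 64 mm across, 190 mm high; origin at the centre of its underside
- pot: bystander, to be left alone: white pot 80 mm across, 85 mm high, with scissors and a stick to about 150 mm high; origin at the centre of its underside
- paste: bystander, to be left alone: white paste jar with green lid, 80 mm across, 80 mm high; origin at the centre of its underside
- folder: bystander, to be left alone: bone folder, ivory flat stick 150x22x5 mm; origin at the centre of its underside
- brush: bystander, to be left alone: brush lying on the table; 200 x 42 mm, 20 mm high, wooden handle to its -x, origin underneath, about 100 mm from the bristle end

How it is judged:
On the way:
1. the board is fully home in the jig's slot and let go (x of board_nose in the frame of jig between 0.0805 and 0.089 m and y of board_nose in the frame of jig between -0.005 and 0.005 m and z of board_nose in the frame of jig between 0.026 and 0.035 m and angle between the x axis of board and the x axis of jig, either way round below 0.07 rad and angle between board's own z axis and vertical below 0.05 rad and contact force between the fingers and board below 0.2 N), for 0.2 s.
At the end, for the whole second after the job is handed in: Board home (nose within 4.5 mm of the stop, flat, not touched by the fingers). Probe held in the fingers, clear of its stand, upright within 0.12 rad, still, its tip within 7 mm of the mark's centre, pushed in 3 to 10.5 mm and pressing the board with 1.2 to 8 N (all of step 1 and horizontal distance between probe_tip and board_mark below 0.007 m and angle between probe's own z axis and vertical below 0.12 rad and value of joint plunger between 0.003 and 0.0105 m and contact force between probe and board between 1.2 and 8 N and contact force between the fingers and probe above 2 N and contact force between probe and stand below 0.1 N and linear speed of probe below 0.02 m/s); the arm keeps its last pose, push and grip.
It fails at once if the probe is pushed hard against the board (over 15 N) (contact force between probe and board above 15 N).
It fails at once if a bystander is moved more than 30 mm (distance of any of weight, tape, bottle, pot, paste, folder, brush from where it was at the start of the episode above 0.03 m).
It also fails if it takes over 51 s, if anything falls off the work surface, if the arm or the gripper's body presses on something with over 40 N, if the wrist force passes 120 N, or if a joint passes its speed limit or range.

ROBOT

A 6-joint arm with a two-finger parallel gripper is mounted at the origin on the work surface. World frame = base frame: x ahead of the robot, y to its left, z up, the work surface at z = 0. Lengths are in m, angles in rad, forces in N, time in s.
With the tool pointing down it reaches from about 0.3 to 0.775 m from the base axis. Payload 14.6 kg.
Tool frame: the origin (TCP) lies at the very end of the fingers, on their centre line; the grasp point (between the pads) lies 19 mm behind it (ctrl.grasp_offset is the distance from the TCP to the grasp point, in m); z points along the fingers, y is the line along which they close (so a half turn about z gives the same grasp; the last joint's range is limited). The gripper opens to 94 mm and grips with 3 to 60 N. Pads are 16 mm wide; open, the fingers measure 119 mm over their backs; the gripper's body (75 mm by 177 mm) begins 78 mm behind the grasp point.
Start: joints at [-1.36, 0.3, 1.521, -0, 1.321, -0.067], TCP at [0.151, -0.529, 0.181] pointing down, gripper open.
Joint ranges: [-3.03, 3.03], [-0.79, 2.21], [0.23, 2.52], [-1.04, 4.18], [0, 3.07], [-2.55, 2.55]. Speed limits (rad/s): [2.22, 2.22, 2.57, 3.14, 3.14, 3.14].

INTERFACE

Orientations are given as [roll, pitch, yaw] about the fixed x, y, z axes, in that order (R = Rz(yaw) Ry(pitch) Rx(roll)).
In Python, from station import ctrl gives the robot as it stands.
- The arm moves only by the tool step_arm, never from a script. Its argument "plan" is a list that holds one entry, the list of rows, each a list of 6 numbers: the shift along the tool's x, y, z in units of 30 mm (1.0 is 30 mm), then the turn, a rotation vector about the tool's x, y, z in units of 6 degrees (1.0 is 6 degrees). In form: [[[dx, dy, dz, wx, wy, wz], ...]]. A call has 1 to 8 rows; each row is the pose to reach, as a shift and turn from the pose commanded when the call began, along the tool's axes at that moment; what a row does not reach only later rows make up. A row lasts 1/12 s, in which the tool goes at most 41.7 mm and 7.16 degrees, less where a joint would pass 70% of its speed; a pose out of reach is approached as far as the arm can. A call with a gripper value outside its range is refused whole. "grip" is the opening, from 0 (shut) to 1 (fully open), set as the call begins (left out, the last holds). The fingers move at their own pace and stop on an object; "squeeze" is the grip in N (left out, the last holds). Time passes only in rows, so rows that repeat a pose let the fingers close. It gives the time, the measured TCP pose, the force, the opening and the grip force at its end, in the units of the state.
- ctrl.get_obs(): the state, without advancing time (a new reading comes with each control period).
- ctrl.camera(name): name is "scene" or "top" or "wrist"; returns the picture (480x640x3 uint8, red, green, blue); there is no depth.
- ctrl.camera_model(name): a dict with "intrinsics" (3x3 intrinsics, pixels), "R" (3x3) and "t" (3): a world point X has camera coordinates R X + t; the wrist camera has in their place "tool_from_camera" (4x4, takes a point from camera to tool coordinates, whose origin is the TCP and whose axes are the flange's). Camera axes: x right, y down, z forward; pixel columns grow to the right and rows downward; lengths in m; the calibration is good to about 2 mm. A picture is of the moment at which its call begins: read the wrist's pose just before it. camera_model takes no time and is no camera call.
- ctrl.hand_in(): hands the job in; it is judged then, once.
Trained networks look in the newest picture that a camera, given by its name, has taken for a name from the list of things; names that differ only in an ending like _2 or _b are one class to them, and where a whole thing is asked for, a point or a joint stands for the part that bears it (a point fixed in the world has none). Each returns a list of dicts, best first, with "confidence" (0 to 1); they miss things now and then, are a little off and sometimes report something else, mostly with a low value. They report only what shows in the picture. A call takes as long as a camera call.
- ctrl.masks_of(query, camera): "pixels" (480x640 bool, what is visible of it) and "at" ([column, row] in pixels, amid what is visible of it).
- ctrl.place_of(query, camera): "at" ([column, row] in pixels: a listed point, or the origin of a listed thing).
The state is a dict: "time_s": time; "qpos": joint angles; "joint_vel": joint speeds; "tau": joint torques, N m; "ee_pos": TCP position; "eef_rot": TCP orientation; "force": force on the tool from outside, world axes, zero at the start; "moment": the same for the moment, N m; "grip_width": finger opening in m; "grip_force": force on a finger pad.
Only numpy, scipy, OpenCV 4.12 (cv2) and the standard library are available. Lean on these libraries where they do the work, as an engineer would, in place of code of your own. Each camera call takes 0.05 s, during which the arm holds its last target. There are 200 camera calls.

## Working session

There is one attempt and no reset: what is moved stays moved. The work goes in short steps, Python scripts to look and compute and a tool call to move; the robot and the scene stay as the last step left them, time stands still between calls to the robot, and variables do not carry over. Pictures are saved under pics/ and viewed, at most 13 in all, crops included, and the job is handed in when it is done.

Besides the shell and the picture viewer there is one more tool, called after "Call:" by a JSON object that holds its "api" and its "payload", one argument or row to a line. step_arm: Moves the arm, as the interface text tells. Its arguments: {"type":"object","properties":{"plan":{"type":"array","items":{"type":"array","items":{"type":"array","items":{"type":"number"}}}},"grip":{"type":"number"},"squeeze":{"type":"number"}},"required":["plan"]}

```bash
ls; mkdir -p pics
cat > h.py <<'E'
import numpy as np, cv2
from station import ctrl
def shot(cam,name):
    im=ctrl.camera(cam); cv2.imwrite(f'pics/{name}.png',im[:,:,::-1]); return im
def ray(cam,px,obs=None):
    m=ctrl.camera_model(cam); K=np.array(m['intrinsics'])
    d=np.linalg.inv(K)@[px[0],px[1],1.]
    if cam=='wrist':
        from scipy.spatial.transform import Rotation as Ro
        T=np.array(m['tool_from_camera']); o=obs or ctrl.get_obs()
        R=Ro.from_euler('xyz',o['eef_rot']).as_matrix()
        return R@T[:3,3]+np.array(o['ee_pos']), R@T[:3,:3]@d
    R=np.array(m['R']);t=np.array(m['t']); return -R.T@t, R.T@d
def atz(cam,px,z,obs=None):
    c,d=ray(cam,px,obs); return c+d*(z-c[2])/d[2]
def tri(rays):
    A=np.zeros((3,3));b=np.zeros(3);
    for c,d in rays:
        d=d/np.linalg.norm(d);P=np.eye(3)-np.outer(d,d);A+=P;b+=P@c
    x=np.linalg.solve(A,b)
    res=[np.linalg.norm((np.eye(3)-np.outer(d,d)/(d@d))@(x-c)) for c,d in rays]
    return x,max(res)
E
python3 - <<'E'
from h import *
np.set_printoptions(precision=4,suppress=True)
print(ctrl.get_obs()); print(ctrl.camera_model('wrist')); print(ctrl.grasp_offset)
a=shot('scene','s0'); b=shot('top','t0')
names=['board','board_nose','board_mark','rest','jig','jig_mouth','jig_stop','stand','probe','probe_tip','weight','tape','bottle','pot','paste','folder','brush']
for n in names:
    R=[]
    for c in ['scene','top']:
        r=ctrl.place_of(n,c)
        if r: R.append(ray(c,r[0]['at'])); print(n,c,np.array(r[0]['at']),round(r[0]['confidence'],2),len(r), atz(c,r[0]['at'],0.03))
    if len(R)==2: print('   ',*tri(R))
E
```

```text
pics
{'time_s': 0.0, 'qpos': array([-1.3596,  0.3005,  1.5216, -0.    ,  1.3207, -0.0666]), 'joint_vel': array([-0.0009,  0.0003, -0.0003, -0.    ,  0.0008,  0.0007]), 'tau': array([ -0.0002, -53.1809, -35.2734,   0.0707,   0.0243,  -0.0001]), 'ee_pos': array([ 0.1508, -0.5286,  0.1807]), 'eef_rot': array([-3.1404, -0.    ,  0.2778]), 'force': array([0.0762, 0.4849, 0.171 ]), 'moment': array([-0.0332,  0.0213, -0.0264]), 'grip_force': 0.0, 'grip_width': 0.09417865387994877}
{'intrinsics': array([[392.2234,   0.    , 311.8133],
       [  0.    , 392.2234, 236.8622],
       [  0.    ,   0.    ,   1.    ]]), 'tool_from_camera': array([[ 0.0006, -0.9621, -0.2726,  0.0786],
       [ 1.    ,  0.0006,  0.0003, -0.0002],
       [-0.0002, -0.2726,  0.9621, -0.2044],
       [ 0.    ,  0.    ,  0.    ,  1.    ]])}
0.0188
board scene [408.2 197.7] 0.7 3 [0.4654 0.4295 0.03  ]
board top [225.3 248.1] 0.95 1 [0.5018 0.2512 0.03  ]
    [0.5279 0.2742 0.1238] 0.04996330175883984
board_nose scene [388.7 238.4] 0.76 1 [0.5749 0.2319 0.03  ]
board_nose top [230.5 219.9] 0.88 1 [0.5713 0.2403 0.03  ]
  
[... 1511 characters left out ...]
.03  ]
    [0.6301 0.3974 0.003 ] 0.004004190467128306
pot scene [274.2 368.5] 0.92 1 [ 0.7396 -0.2821  0.03  ]
pot top [432.3 164.4] 0.61 1 [ 0.7168 -0.2576  0.03  ]
    [ 0.7223 -0.2677 -0.0011] 0.004137430218125015
paste scene [368.9 185.7] 0.91 1 [0.3336 0.3797 0.03  ]
paste top [163.3 330.9] 0.83 1 [0.3009 0.394  0.03  ]
    [0.3029 0.4041 0.0042] 0.004860593668721564
folder scene [142.4 295.8] 0.84 1 [ 0.3485 -0.4193  0.03  ]
folder top [493.1 327.9] 0.83 2 [ 0.3149 -0.3999  0.03  ]
    [ 0.3133 -0.4115 -0.0034] 0.001377898932068876
brush scene [407.9 198.3] 0.71 1 [0.4672 0.4262 0.03  ]
brush top [139. 271.] 0.87 1 [0.4438 0.4581 0.03  ]
    [0.4428 0.4627 0.0025] 0.004084028082322498
```

View pics/t0.png

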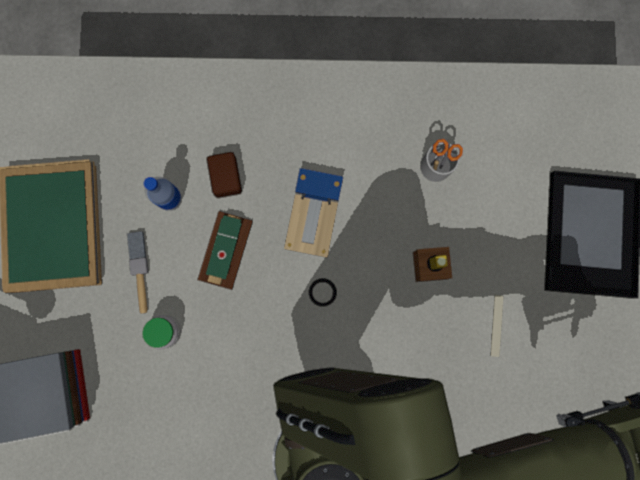

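View pics/s0.png

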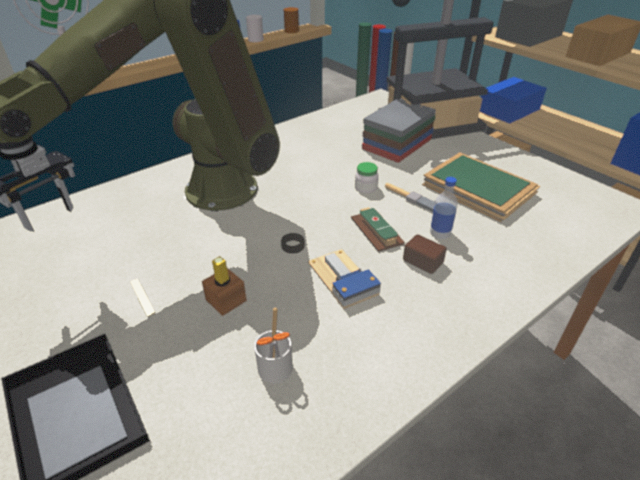

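Top view: the board lies around (226,248) with its nose toward (232,215). The jig is around (312,215) with its blue roof at (320,183), and the stand is at (433,263). I'll move for wrist views now, passing the stand on the way.

```bash
cat >> h.py <<'E'
from scipy.spatial.transform import Rotation as Ro
def row(p,yaw,start=None):
    """row (units) from start (pos,rot euler; default measured) to tool-down pose p,yaw"""
    o=ctrl.get_obs()
    p0,e0=start or (o['ee_pos'],o['eef_rot'])
    R0=Ro.from_euler('xyz',e0); R1=Ro.from_euler('xyz',[np.pi,0,yaw])
    d=R0.inv().apply(np.array(p)-p0)/.03; w=(R0.inv()*R1).as_rotvec()/np.radians(6)
    print('row',np.round(np.r_[d,w],2).tolist())
E
python3 - <<'E'
from h import *
row([.40,-.32,.26],-.2)
E
```

```text
row [9.9, -4.42, -2.63, -0.0, -0.0, 4.56]
```

Call:
{"api": "step_arm", "payload": {
  "plan": [
    [[1,-0.5,-2.63,0,0,0.7],[9.9,-4.42,-2.63,0,0,4.56],[9.9,-4.42,-2.63,0,0,4.56],[9.9,-4.42,-2.63,0,0,4.56],[9.9,-4.42,-2.63,0,0,4.56],[9.9,-4.42,-2.63,0,0,4.56],[9.9,-4.42,-2.63,0,0,4.56],[9.9,-4.42,-2.63,0,0,4.56]]
  ]
}}

```text
time_s: 2.47
ee_pos: [0.3787, -0.3372, 0.2568]
eef_rot: [3.141, -0.0, -0.2]
force: [0.5, -0.4, -0.3]
grip_width: 0.094
grip_force: 0.0
```

Call:
{"api": "step_arm", "payload": {
  "plan": [
    [[0,0,0,0,0,0],[0,0,0,0,0,0],[0,0,0,0,0,0],[0,0,0,0,0,0]]
  ]
}}

```text
time_s: 2.8
ee_pos: [0.3766, -0.3396, 0.2561]
eef_rot: [-3.142, 0.0, -0.201]
force: [-0.6, 0.6, -0.7]
grip_width: 0.0942
grip_force: 0.0
```

```bash
cat >> h.py <<'E'
import json,os
def look(tag,names):
    """wrist picture; store rays of the named things' masks centres/places"""
    o=ctrl.get_obs(); im=shot('wrist',tag); out={}
    for n in names:
        r=ctrl.place_of(n,'wrist')
        if r:
            c,d=ray('wrist',r[0]['at'],o); out[n]=(c.tolist(),d.tolist())
            print(n,np.round(r[0]['at'],1),round(r[0]['confidence'],2))
    json.dump(dict(rays=out,pos=list(o['ee_pos']),rot=list(o['eef_rot'])),open(f'{tag}.json','w'))
    print(np.abs(o['joint_vel']).max(),np.round(o['ee_pos'],4),np.round(o['eef_rot'],4),o['time_s'])
    return o,im
def both(tags):
    J=[json.load(open(t+'.json'))['rays'] for t in tags]
    for n in J[0]:
        R=[(np.array(j[n][0]),np.array(j[n][1])) for j in J if n in j]
        if len(R)>1: x,r=tri(R); print(n,np.round(x,4),'res',round(r,4))
E
python3 - <<'E'
from h import *
look('w1',['stand','probe'])
row([.44,-.14,.26],-.2)
E
```

```text
stand [220.5 132.2] 0.75
probe [202.  134.7] 0.75
0.011196751503173537 [ 0.3766 -0.3396  0.2561] [-3.1415e+00  4.0000e-04 -2.0100e-01] 2.8
row [0.73, -6.94, -0.13, -0.0, 0.0, -0.01]
```

Call:
{"api": "step_arm", "payload": {
  "plan": [
    [[0.73,-6.94,-0.1,0,0,0],[0.73,-6.94,-0.1,0,0,0],[0.73,-6.94,-0.1,0,0,0],[0.73,-6.94,-0.1,0,0,0],[0.73,-6.94,-0.1,0,0,0],[0.73,-6.94,-0.1,0,0,0],[0.73,-6.94,-0.1,0,0,0],[0.73,-6.94,-0.1,0,0,0]]
  ]
}}

```text
time_s: 3.62
ee_pos: [0.44, -0.1398, 0.2593]
eef_rot: [3.141, 0.0, -0.2]
force: [0.2, -0.6, 0.0]
grip_width: 0.0941
grip_force: 0.0
```

Run:
```python
from h import *
look('w2',['stand','probe','jig','jig_mouth','jig_stop'])
both(['w1','w2'])
row([.57,.08,.22],-.2)
```

```text
stand [404.9 152.4] 0.91
probe [416.7 157.7] 0.85
jig [126.2  93.2] 0.82
jig_mouth [109.6  47.5] 0.89
0.02937117562035726 [ 0.44   -0.1398  0.2593] [ 3.1414  0.     -0.2   ] 3.6167
stand [ 0.4672 -0.2541  0.0066] res 0.0001
probe [ 0.4667 -0.2507  0.0717] res 0.0003
row [2.78, -8.05, 1.31, 0.0, 0.0, -0.01]
```

View pics/w2.png

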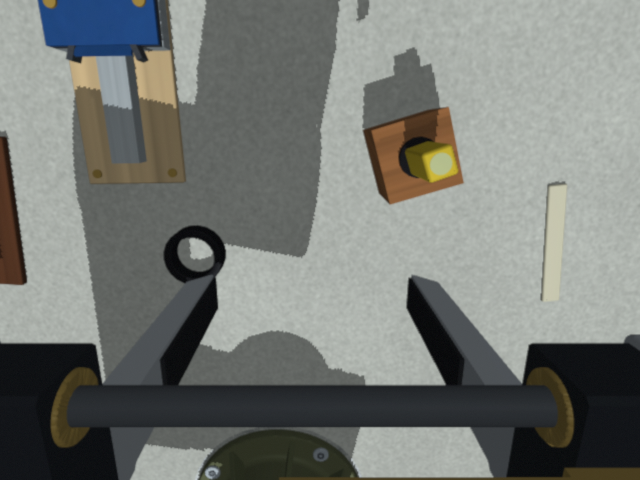

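The stand top is around (413,155) with the probe at about (430,160), and the jig is at the upper left with its mouth near (108,47). Next I'll look at the jig and the board.

Call:
{"api": "step_arm", "payload": {
  "plan": [
    [[2.78,-8.05,1.3,0,0,0],[2.78,-8.05,1.3,0,0,0],[2.78,-8.05,1.3,0,0,0],[2.78,-8.05,1.3,0,0,0],[2.78,-8.05,1.3,0,0,0],[2.78,-8.05,1.3,0,0,0],[2.78,-8.05,1.3,0,0,0],[2.78,-8.05,1.3,0,0,0]]
  ]
}}

```text
time_s: 4.58
ee_pos: [0.5702, 0.0825, 0.2189]
eef_rot: [3.141, 0.002, -0.197]
force: [-0.0, -0.7, -0.1]
grip_width: 0.0938
grip_force: 0.0
```

Run:
```python
from h import *
look('w3',['board','board_mark','board_nose','rest','jig','jig_mouth','jig_stop'])
row([.53,.22,.22],-.2)
```

```text
board [169.1 293.2] 0.7
board_mark [167. 314.] 0.91
board_nose [165.3 229.8] 0.59
rest [352.  84.] 0.42
jig [349.3 175.6] 0.93
jig_mouth [349.7 135.5] 0.9
jig_stop [350.9  86. ] 0.7
0.06050136706711999 [0.5702 0.0825 0.2189] [ 3.1411e+00  2.0000e-03 -1.9740e-01] 4.5833
row [-2.23, -4.3, 0.03, -0.0, -0.01, -0.01]
```

Call:
{"api": "step_arm", "payload": {
  "plan": [
    [[-2.23,-4.3,0,0,0,0],[-2.23,-4.3,0,0,0,0],[-2.23,-4.3,0,0,0,0],[-2.23,-4.3,0,0,0,0],[-2.23,-4.3,0,0,0,0],[-2.23,-4.3,0,0,0,0],[-2.23,-4.3,0,0,0,0]]
  ]
}}

```text
time_s: 5.57
ee_pos: [0.5302, 0.2197, 0.2204]
eef_rot: [3.141, -0.0, -0.2]
force: [0.7, 0.5, -0.5]
grip_width: 0.0938
grip_force: 0.0
```

Run:
```python
from h import *
look('w4',['board','board_mark','board_nose','rest','jig','jig_mouth','jig_stop'])
both(['w3','w4']); both(['w2','w4']);
```

```text
board [284.7 236.7] 0.8
board_mark [282.8 253.1] 0.85
board_nose [286.5 163.5] 0.57
jig [471.3 107.7] 0.71
jig_mouth [490.3  58.1] 0.71
jig_stop [495.4   3.5] 0.6
0.013058918814100807 [0.5302 0.2197 0.2204] [ 3.1415e+00 -2.0000e-04 -2.0040e-01] 5.5667
board [0.5036 0.2543 0.0274] res 0.0009
board_mark [0.488  0.2577 0.0406] res 0.0015
board_nose [0.5762 0.2351 0.033 ] res 0.0009
jig [ 0.5902  0.038  -0.0012] res 0.002
jig_mouth [0.632  0.0337 0.0398] res 0.0009
jig_stop [0.6754 0.025  0.0377] res 0.0011
jig [0.5921 0.0395 0.0006] res 0.0001
jig_mouth [0.6329 0.0296 0.0294] res 0.0007
```

View pics/w3.png

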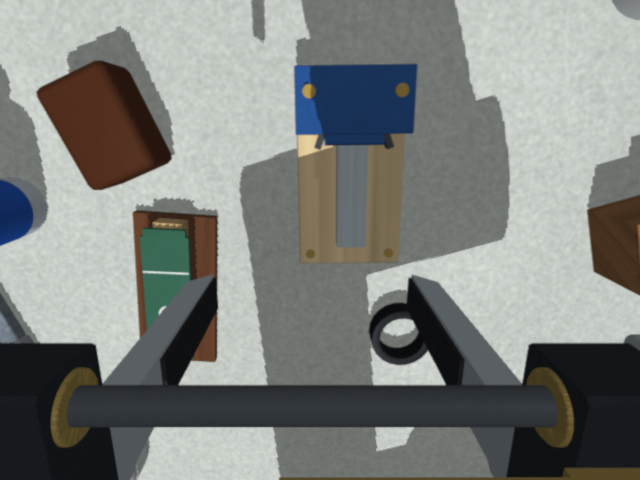

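View pics/w4.png

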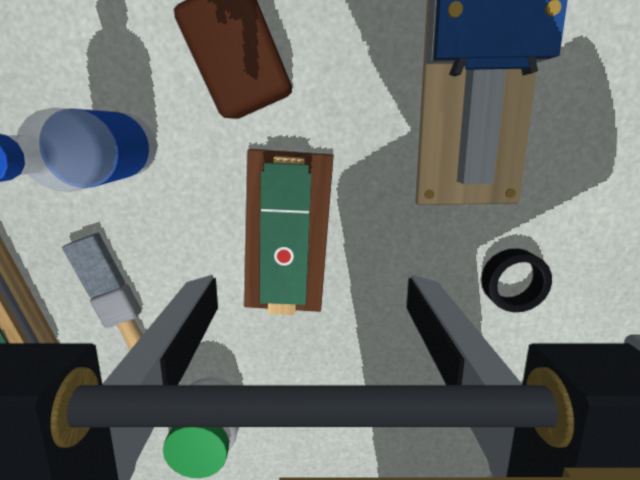

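w4 shows the board clear on the rest: mark at (284,256), cream line at (284,211), nose at (286,164). The jig roof edge runs along row 133 in w3. I'll refine yaw and positions by colour segmentation.

Run:
```python
from h import *
np.set_printoptions(precision=4,suppress=True)
def rect(tag,cond,z,box):
    J=json.load(open(tag+'.json')); o=dict(ee_pos=np.array(J['pos']),eef_rot=np.array(J['rot']))
    hsv=cv2.cvtColor(cv2.imread(f'pics/{tag}.png'),cv2.COLOR_BGR2HSV)
    m=cond(hsv.astype(int)).astype(np.uint8); k=np.zeros_like(m); x0,y0,x1,y1=box; k[y0:y1,x0:x1]=1; m*=k
    m=cv2.morphologyEx(m,cv2.MORPH_CLOSE,np.ones((5,5)));m=cv2.morphologyEx(m,cv2.MORPH_OPEN,np.ones((5,5)))
    n,l,s,c=cv2.connectedComponentsWithStats(m); i=1+s[1:,4].argmax()
    ys,xs=np.nonzero(l==i)
    P=np.array([atz('wrist',(x,y),z,o)[:2] for x,y in zip(xs,ys)])*1000
    r=cv2.minAreaRect(P.astype(np.float32)); b=cv2.boxPoints(r)
    print(tag,s[i],'rect c',np.array(r[0]),'size',r[1],'ang',r[2], np.radians(r[2]),'\n',b)
green=lambda h:(h[...,0]>60)&(h[...,0]<95)&(h[...,1]>80)
blue=lambda h:(h[...,0]>100)&(h[...,0]<125)&(h[...,1]>120)
gray=lambda h:(h[...,0]>90)&(h[...,1]<90)&(h[...,1]>15)
wood=lambda h:(h[...,0]>8)&(h[...,0]<28)&(h[...,1]>50)
dark=lambda h:(h[...,0]<15)&(h[...,1]>100)
rect('w4',green,.036,(235,140,340,320))
rect('w3',blue,.0445,(280,50,430,150))
rect('w4',blue,.0445,(420,0,580,80))
for t,box in (('w3',(280,140,420,275)),('w4',(400,65,560,215))): rect(t,wood,.01,box)
im=cv2.imread('pics/w3.png'); print(cv2.cvtColor(im,cv2.COLOR_BGR2HSV)[[200,200,240],[350,315,350]])
```

```text
Traceback (most recent call last):
  File "h.py", line 15, in atz
    c,d=ray(cam,px,obs); return c+d*(z-c[2])/d[2]
        ~~~^^^^^^^^^^^^
  File "h.py", line 6, in ray
    m=ctrl.camera_model(cam); K=np.array(m['intrinsics'])
ValueError: time passes only in moves, steps and waits
```

```bash
sed -i 's/^def ray/import functools\n@functools.cache\ndef model(c): return ctrl.camera_model(c)\ndef ray/; s/m=ctrl.camera_model(cam)/m=model(cam)/' h.py
cat > rect.py <<'E'
from h import *
np.set_printoptions(precision=4,suppress=True)
def rect(tag,cond,z,box):
    J=json.load(open(tag+'.json')); o=dict(ee_pos=np.array(J['pos']),eef_rot=np.array(J['rot']))
    hsv=cv2.cvtColor(cv2.imread(f'pics/{tag}.png'),cv2.COLOR_BGR2HSV)
    m=cond(hsv.astype(int)).astype(np.uint8); k=np.zeros_like(m); x0,y0,x1,y1=box; k[y0:y1,x0:x1]=1; m*=k
    m=cv2.morphologyEx(m,cv2.MORPH_CLOSE,np.ones((5,5)));m=cv2.morphologyEx(m,cv2.MORPH_OPEN,np.ones((5,5)))
    n,l,s,c=cv2.connectedComponentsWithStats(m); i=1+s[1:,4].argmax()
    ys,xs=np.nonzero(l==i)
    P=np.array([atz('wrist',(x,y),z,o)[:2] for x,y in zip(xs,ys)])*1000
    r=cv2.minAreaRect(P.astype(np.float32)); b=cv2.boxPoints(r)
    print(tag,s[i],'rect c',np.array(r[0]),'size',r[1],'ang',r[2], np.radians(r[2]-90),'\n',b)
green=lambda h:(h[...,0]>60)&(h[...,0]<95)&(h[...,1]>80)
blue=lambda h:(h[...,0]>100)&(h[...,0]<125)&(h[...,1]>120)
wood=lambda h:(h[...,0]>8)&(h[...,0]<28)&(h[...,1]>50)
E
python3 - <<'E'
from rect import *
rect('w4',green,.036,(235,140,340,320))
rect('w3',blue,.0445,(280,50,430,150))
rect('w4',blue,.0445,(420,0,580,80))
for t,box in (('w3',(280,140,420,275)),('w4',(400,65,560,215))): rect(t,wood,.01,box)
E
```

```text
w4 [ 260  163   51  141 6275] rect c [505.1348 253.7436] size (49.018463134765625, 148.8598175048828) ang 76.09684753417969 -0.24265578693533285 
 [[426.9963 247.8366]
 [571.495  212.0683]
 [583.2732 259.6507]
 [438.7745 295.4189]]
w3 [ 295   65  121   80 8372] rect c [656.7468  24.9316] size (108.48411560058594, 68.73589324951172) ang 79.36425018310547 -0.1856288527231936 
 [[612.9581 -22.0355]
 [680.5131 -34.7217]
 [700.5355  71.8987]
 [632.9804  84.5849]]
w4 [ 435    0  130   69 7477] rect c [650.14    27.4691] size (111.35173034667969, 54.228187561035156) ang 78.55868530273438 -0.19968861222410342 
 [[612.5206 -21.7219]
 [665.6712 -32.4788]
 [687.7593  76.6602]
 [634.6087  87.4171]]
w3 [ 297  140  107  123 8900] rect c [560.608   43.2104] size (109.636474609375, 133.03550720214844) ang 79.36280059814453 -0.18565415275354935 
 [[485.1145   1.6126]
 [615.8638 -22.9443]
 [636.1016  84.8081]
 [505.3522 109.3651]]
w4 [  416    65   119   140 10079] rect c [563.4155  43.8073] size (110.6350326538086, 138.4147186279297) ang 79.40889739990234 -0.18484961178823642 
 [[485.2199   2.1524]
 [621.2766 -23.288 ]
 [641.6111  85.4622]
 [505.5545 110.9026]]
```

Run:
```python
from h import *
row([.4808,.2597,.09],-.243)
```

```text
row [-1.87, -0.96, 4.34, -0.0, 0.0, 0.41]
```

Call:
{"api": "step_arm", "payload": {
  "plan": [
    [[-1.87,-0.96,1.3,0,0,0.41],[-1.87,-0.96,2.6,0,0,0.41],[-1.87,-0.96,4.34,0,0,0.41],[-1.87,-0.96,4.34,0,0,0.41],[-1.87,-0.96,4.34,0,0,0.41],[-1.87,-0.96,4.34,0,0,0.41]]
  ]
}}

```text
time_s: 6.47
ee_pos: [0.4805, 0.2599, 0.0901]
eef_rot: [3.14, 0.001, -0.242]
force: [-0.9, -0.7, 0.7]
grip_width: 0.0943
grip_force: 0.0
```

Run:
```python
from h import *
row([.4808,.2597,.0175],-.243)
```

```text
row [0.01, 0.0, 2.42, 0.01, 0.01, 0.01]
```

Call:
{"api": "step_arm", "payload": {
  "plan": [
    [[0,0,1.2,0,0,0],[0,0,2.2,0,0,0],[0,0,2.42,0,0,0],[0,0,2.42,0,0,0],[0,0,2.42,0,0,0]]
  ]
}}

```text
time_s: 6.88
ee_pos: [0.4821, 0.2605, 0.0199]
eef_rot: [-3.14, -0.002, -0.243]
force: [0.2, 1.0, 0.7]
grip_width: 0.0938
grip_force: 0.0
```

Call:
{"api": "step_arm", "payload": {
  "plan": [
    [[0,0,0,0,0,0],[0,0,0,0,0,0],[0,0,0,0,0,0],[0,0,0,0,0,0],[0,0,0,0,0,0],[0,0,0,0,0,0],[0,0,0,0,0,0],[0,0,0,0,0,0]]
  ],
  "grip": 0.3,
  "squeeze": 15
}}

```text
time_s: 7.55
ee_pos: [0.4806, 0.2601, 0.0175]
eef_rot: [-3.142, 0.0, -0.243]
force: [-0.0, -0.1, -0.3]
grip_width: 0.0439
grip_force: 0.0
```

Call:
{"api": "step_arm", "payload": {
  "plan": [
    [[0,0,0,0,0,0]]
  ]
}}

```text
time_s: 7.63
ee_pos: [0.4806, 0.2601, 0.0175]
eef_rot: [3.142, 0.0, -0.243]
force: [-0.1, -0.0, 0.0]
grip_width: 0.0373
grip_force: 0.0
```

Run:
```python
from h import *
look('w5',['board_mark','board_nose'])
```

```text
board_mark [312.  277.6] 0.87
board_nose [312.4  75.9] 0.6
0.001323006026611176 [0.4806 0.2601 0.0175] [ 3.1416e+00  1.0000e-04 -2.4270e-01] 7.6333
```

View pics/w5.png

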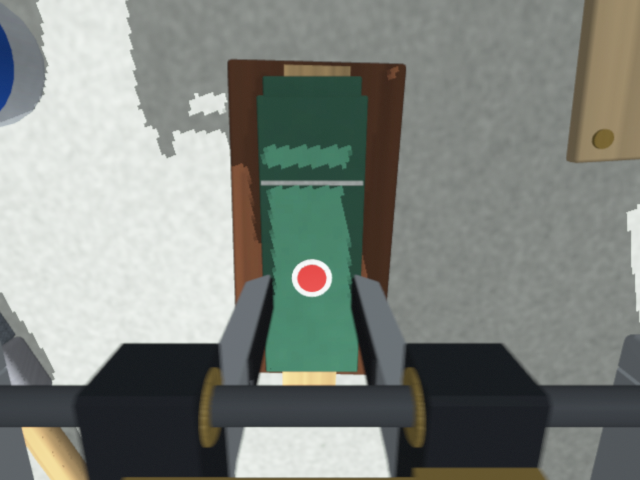

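The fingers have closed past 50 mm with no contact force, so the pads seem to be above the board. I'll reopen and check the real tip height before going lower.

Call:
{"api": "step_arm", "payload": {
  "plan": [
    [[0,0,0,0,0,0],[0,0,0,0,0,0],[0,0,0,0,0,0],[0,0,0,0,0,0],[0,0,0,0,0,0],[0,0,0,0,0,0]]
  ],
  "grip": 0.72
}}

```text
time_s: 8.28
ee_pos: [0.4806, 0.2601, 0.0175]
eef_rot: [3.142, 0.0, -0.243]
force: [-0.1, 0.1, -0.8]
grip_width: 0.0653
grip_force: 0.0
```

Run:
```python
from h import *
o,im=look('w6',[])
J=np.hstack([cv2.imread('pics/w6.png')[200:420,160:460]]); 
s=shot('scene','s1')
m=model('scene'); K=np.array(m['intrinsics'])
def pr(X): c=np.array(m['R'])@X+np.array(m['t']); p=K@c; return p[:2]/p[2]
p=pr(np.array([.4806,.2601,.03])); print(p,[pr(np.array([.4806,.2601,z])).round(1) for z in (.0175,.0415,.1)])
x,y=int(p[0]),int(p[1]); c=s[y-45:y+30,x-50:x+50,::-1]
a=cv2.resize(c,None,fx=4,fy=4,interpolation=cv2.INTER_CUBIC)
b=cv2.resize(J,(400,300),interpolation=cv2.INTER_CUBIC)
cv2.imwrite('pics/c1.png',np.hstack([a,b])); print(x-50,y-45,o['grip_width'])
```

```text
0.0018599506685543876 [0.4806 0.2601 0.0175] [ 3.1416  0.     -0.2427] 8.2833
[373.25895547 219.57515885] [array([373. , 222.9]), array([373.5, 216.5]), array([374.9, 200.5])]
323 174 0.06526794363283661
```

View pics/c1.png

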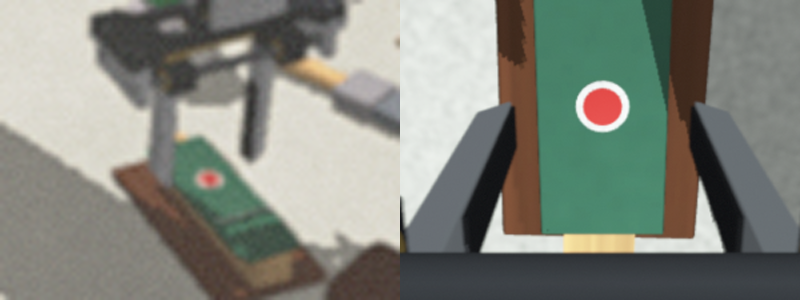

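In the scene crop the fingertips sit near (364,220) and (386,213), which puts the true tip at z ≈ 0.040 while the TCP reads 0.0175. The real fingers therefore end about 22 mm short of the reported TCP. I'll go lower in small steps and watch the force.

Call:
{"api": "step_arm", "payload": {
  "plan": [
    [[0,0,0.12,0,0,0],[0,0,0.25,0,0,0],[0,0,0.3,0,0,0],[0,0,0.3,0,0,0]]
  ]
}}

```text
time_s: 8.72
ee_pos: [0.4803, 0.2599, 0.0078]
eef_rot: [3.141, 0.001, -0.243]
force: [0.1, -0.0, -0.3]
grip_width: 0.0677
grip_force: 0.0
```

Call:
{"api": "step_arm", "payload": {
  "plan": [
    [[0,0,0.05,0,0,0],[0,0,0.1,0,0,0],[0,0,0.1,0,0,0]]
  ]
}}

```text
time_s: 8.97
ee_pos: [0.4806, 0.26, 0.0052]
eef_rot: [3.141, 0.0, -0.243]
force: [-0.3, 0.5, 0.5]
grip_width: 0.0678
grip_force: 0.0
```

Call:
{"api": "step_arm", "payload": {
  "plan": [
    [[0,0,0.1,0,0,0],[0,0,0.2,0,0,0],[0,0,0.2,0,0,0]]
  ]
}}

```text
time_s: 9.22
ee_pos: [0.4803, 0.2599, -0.0012]
eef_rot: [3.141, 0.001, -0.243]
force: [0.2, 0.0, -0.2]
grip_width: 0.0676
grip_force: 0.0
```

Call:
{"api": "step_arm", "payload": {
  "plan": [
    [[0,0,0,0,0,0],[0,0,0,0,0,0],[0,0,0,0,0,0],[0,0,0,0,0,0],[0,0,0,0,0,0]]
  ],
  "grip": 0.3,
  "squeeze": 15
}}

```text
time_s: 9.63
ee_pos: [0.4807, 0.2601, -0.0004]
eef_rot: [-3.141, -0.0, -0.243]
force: [0.4, -0.4, 0.2]
grip_width: 0.0499
grip_force: 15.0
```

Run:
```python
from h import *
row([.5194,.0511,.05],-.185)
```

```text
row [2.93, 6.45, -1.68, -0.0, -0.0, -0.55]
```

Call:
{"api": "step_arm", "payload": {
  "plan": [
    [[0,0,-0.2,0,0,0],[0,0,-0.8,0,0,0],[0,0,-1.67,0,0,0],[0,0,-1.67,0,0,0]]
  ]
}}

```text
time_s: 9.97
ee_pos: [0.4826, 0.261, 0.0542]
eef_rot: [-3.138, -0.005, -0.243]
force: [0.7, 0.4, 0.2]
grip_width: 0.0497
grip_force: 15.0
```

Call:
{"api": "step_arm", "payload": {
  "plan": [
    [[0.4,0.9,0,0,0,-0.1],[0.9,2.0,0,0,0,-0.2],[1.4,3.1,0,0,0,-0.3],[1.9,4.2,0,0,0,-0.4],[2.4,5.3,0,0,0,-0.5],[2.8,6.1,0,0,0,-0.55],[2.93,6.45,0,0,0,-0.55],[2.93,6.45,0,0,0,-0.55]]
  ]
}}

```text
time_s: 10.63
ee_pos: [0.5197, 0.0493, 0.0496]
eef_rot: [3.142, -0.0, -0.188]
force: [0.6, 0.1, -0.5]
grip_width: 0.0498
grip_force: 15.0
```

Run:
```python
from rect import *
look('w7',['board_mark','board_nose','jig_mouth'])
row([.5194,.0511,.004],-.185)
rect('w7',green,.087,(150,10,480,300))
```

```text
board_mark [309.3 290.2] 0.85
board_nose [311.2  73.2] 0.9
jig_mouth [309.4  56.4] 0.77
0.06638254171800922 [0.5197 0.0493 0.0496] [ 3.1415 -0.0001 -0.188 ] 10.6333
row [0.01, 0.04, 1.52, -0.0, 0.0, 0.01]
w7 [  252    71   121   115 13258] rect c [595.1193  34.7087] size (48.77364730834961, 45.149532318115234) ang 79.2355728149414 -0.18787469647045743 
 [[568.387   14.9673]
 [612.7421   6.5346]
 [621.8516  54.45  ]
 [577.4965  62.8827]]
```

View pics/w7.png

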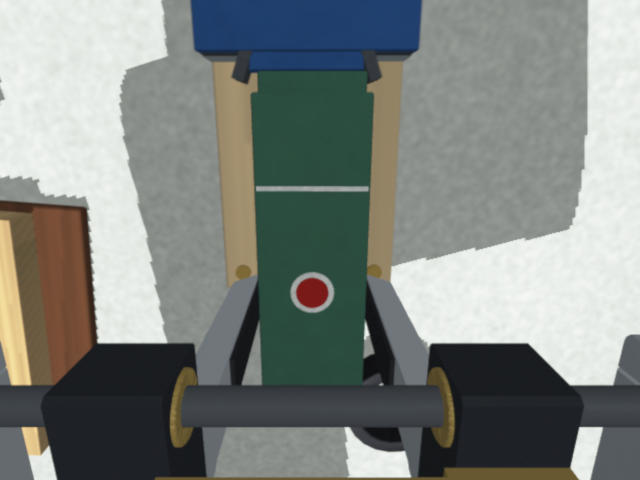

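The board is held level and nearly centred. The nose is at (312,73), the roof edge spans columns 195–420, and the cheeks are at 242 and 374. I'll lower it now and recheck the lateral position.

Call:
{"api": "step_arm", "payload": {
  "plan": [
    [[0,0,0.5,0,0,0],[0,0,1.1,0,0,0],[0,0,1.4,0,0,0],[0,0,1.4,0,0,0],[0,0,1.4,0,0,0]]
  ]
}}

```text
time_s: 11.25
ee_pos: [0.5193, 0.0518, 0.0076]
eef_rot: [3.141, 0.001, -0.184]
force: [0.1, -1.1, -0.6]
grip_width: 0.0496
grip_force: 15.0
```

Run:
```python
from rect import *
o,im=look('w8',['board_nose','jig_mouth'])
row([.5194,.0511,.0005],-.185)
rect('w8',blue,.0445,(150,0,500,120))
rect('w8',green,.041,(150,10,480,290))
```

```text
board_nose [314.1  70.3] 0.75
jig_mouth [314.2  37.4] 0.76
0.02094370415819349 [0.5193 0.0518 0.0076] [ 3.1415  0.0007 -0.1842] 11.25
row [-0.02, 0.01, 0.27, -0.0, -0.01, 0.0]
w8 [  169     0   289    55 12099] rect c [632.3343  30.0827] size (109.69841003417969, 18.783550262451172) ang 79.48937225341797 -0.1834450606293286 
 [[613.0946 -22.1329]
 [631.563  -25.5594]
 [651.574   82.2984]
 [633.1056  85.7249]]
w8 [  252    72   121   114 13156] rect c [594.6168  37.4765] size (49.91972732543945, 45.83566665649414) ang 79.48277282714844 -0.18356024234647456 
 [[567.528   17.1192]
 [612.5936   8.7527]
 [621.7056  57.8338]
 [576.6399  66.2002]]
```

Yaw and lateral offset agree to 0.4 mm. I'll lower onto the deck and slide.

Call:
{"api": "step_arm", "payload": {
  "plan": [
    [[0,0,0.12,0,0,0],[0,0,0.22,0,0,0],[0.3,0,0.22,0,0,0],[0.6,0,0.22,0,0,0],[0.9,0,0.22,0,0,0],[0.9,0,0.22,0,0,0]]
  ]
}}

```text
time_s: 11.9
ee_pos: [0.5477, 0.0458, 0.0011]
eef_rot: [-3.141, -0.001, -0.186]
force: [-0.6, 0.6, -1.0]
grip_width: 0.0499
grip_force: 15.0
```

Call:
{"api": "step_arm", "payload": {
  "plan": [
    [[0.2,0,0,0,0,0],[0.4,0,0,0,0,0],[0.6,0,0,0,0,0],[0.8,0,0,0,0,0],[0.8,0,0,0,0,0]]
  ]
}}

```text
time_s: 12.32
ee_pos: [0.5706, 0.0415, 0.001]
eef_rot: [-3.142, -0.001, -0.185]
force: [0.1, 0.6, -1.1]
grip_width: 0.0497
grip_force: 15.0
```

Run:
```python
from h import *
print(ctrl.get_obs()['ee_pos'],ctrl.get_obs()['force'])
print('nose to stop, by plan TCP home:',np.array([593.4-15.3*.983,37.2+15.3*.184]))
```

```text
[0.57063897 0.0415079  0.00104936] [ 0.08102164  0.57696025 -1.14006777]
nose to stop, by plan TCP home: [578.3601  40.0152]
```

Call:
{"api": "step_arm", "payload": {
  "plan": [
    [[0.05,0,0,0,0,0],[0.1,0,0,0,0,0],[0.15,0,0,0,0,0],[0.2,0,0,0,0,0],[0.2,0,0,0,0,0]]
  ]
}}

```text
time_s: 12.73
ee_pos: [0.5757, 0.0406, 0.0011]
eef_rot: [-3.142, -0.0, -0.185]
force: [-0.1, 0.2, -1.4]
grip_width: 0.0497
grip_force: 15.0
```

Call:
{"api": "step_arm", "payload": {
  "plan": [
    [[0.03,0,0,0,0,0],[0.06,0,0,0,0,0],[0.06,0,0,0,0,0]]
  ]
}}

```text
time_s: 12.98
ee_pos: [0.5774, 0.0403, 0.001]
eef_rot: [3.142, -0.0, -0.185]
force: [-1.0, 0.5, -0.7]
grip_width: 0.05
grip_force: 15.0
```

Call:
{"api": "step_arm", "payload": {
  "plan": [
    [[0.03,0,0,0,0,0],[0.06,0,0,0,0,0],[0.06,0,0,0,0,0]]
  ]
}}

```text
time_s: 13.23
ee_pos: [0.5783, 0.0401, 0.0006]
eef_rot: [3.141, 0.002, -0.185]
force: [-4.6, 0.7, -0.0]
grip_width: 0.0496
grip_force: 15.0
```

Call:
{"api": "step_arm", "payload": {
  "plan": [
    [[0.03,0,0,0,0,0],[0.06,0,0,0,0,0],[0.06,0,0,0,0,0]]
  ]
}}

```text
time_s: 13.48
ee_pos: [0.5783, 0.0401, -0.0001]
eef_rot: [3.141, 0.006, -0.185]
force: [-13.5, 2.6, 1.1]
grip_width: 0.0495
grip_force: 15.0
```

The board is against the stop: the force rose to 13 N at x = 0.5783, and I predicted 0.5784. I'll relax, release and rise.

Call:
{"api": "step_arm", "payload": {
  "plan": [
    [[-0.04,0,0,0,0,0],[-0.08,0,0,0,0,0],[-0.08,0,0,0,0,0]]
  ]
}}

```text
time_s: 13.73
ee_pos: [0.5784, 0.0401, 0.001]
eef_rot: [-3.142, -0.0, -0.185]
force: [-3.2, 0.6, -0.9]
grip_width: 0.0495
grip_force: 15.0
```

Call:
{"api": "step_arm", "payload": {
  "plan": [
    [[0,0,0,0,0,0],[0,0,0,0,0,0],[0,0,0,0,0,0],[0,0,0,0,0,0]]
  ],
  "grip": 0.8
}}

```text
time_s: 14.07
ee_pos: [0.5787, 0.04, 0.0011]
eef_rot: [-3.142, -0.001, -0.185]
force: [0.2, 0.2, -0.2]
grip_width: 0.0727
grip_force: 0.0
```

Call:
{"api": "step_arm", "payload": {
  "plan": [
    [[0,0,-0.5,0,0,0],[0,0,-1.5,0,0,0],[0,0,-2.8,0,0,0],[0,0,-4.1,0,0,0],[0,0,-5,0,0,0],[0,0,-5,0,0,0]]
  ]
}}

```text
time_s: 14.57
ee_pos: [0.5809, 0.0401, 0.1574]
eef_rot: [-3.14, -0.009, -0.185]
force: [0.6, -0.2, 0.5]
grip_width: 0.0749
grip_force: 0.0
```

Run:
```python
from rect import *
o,im=look('w9',['board_mark','jig_mouth','board_nose'])
print('mark at z.036', atz('wrist',ctrl.place_of('board_mark','wrist')[0]['at'],.036,o))
rect('w9',green,.036,(150,10,480,320))
rect('w9',blue,.0445,(150,0,500,160))
h=cv2.cvtColor(cv2.imread('pics/w9.png'),cv2.COLOR_BGR2HSV)
m=((h[...,0]<8)|(h[...,0]>172))&(h[...,1]>150)&(h[...,2]>70)
n,l,s,c=cv2.connectedComponentsWithStats(m.astype(np.uint8))
for i in range(1,n):
    if s[i,4]>60: print(s[i],c[i],atz('wrist',c[i],.036,o))
row([.46,-.255,.26],.05)
```

```text
board_mark [311.1 217.9] 0.71
jig_mouth [313.4 161.1] 0.61
0.08972078235473836 [0.5809 0.0401 0.1574] [-3.1398 -0.0095 -0.185 ] 14.5667
mark at z.036 [0.5852 0.0398 0.036 ]
w9 [ 284  175   58  105 5407] rect c [575.439  40.218] size (48.24690628051758, 91.91901397705078) ang 79.47134399414062 -0.18375971311212147 
 [[525.8453  24.8987]
 [616.2167   8.1026]
 [625.0328  55.5372]
 [534.6613  72.3334]]
w9 [  242    82   142    78 10290] rect c [662.3238  24.4502] size (108.92996978759766, 57.468353271484375) ang 79.44129180908203 -0.1842842226888126 
 [[624.0958 -23.8272]
 [680.5911 -34.3579]
 [700.5518  72.7276]
 [644.0565  83.2583]]
[305 213  16  16 190] [312.7053 220.6579] [0.5825 0.0389 0.036 ]
row [-2.06, 10.39, -3.67, 0.0, 0.02, -2.24]
```

The board is home. The mark measures about (0.583, 0.039), matching the prediction of (0.5836, 0.039). Next I'll look at the probe from close up.

Call:
{"api": "step_arm", "payload": {
  "plan": [
    [[-2.06,10.39,-3.4,0,0,-2.24],[-2.06,10.39,-3.4,0,0,-2.24],[-2.06,10.39,-3.4,0,0,-2.24],[-2.06,10.39,-3.4,0,0,-2.24],[-2.06,10.39,-3.4,0,0,-2.24],[-2.06,10.39,-3.4,0,0,-2.24],[-2.06,10.39,-3.4,0,0,-2.24],[-2.06,10.39,-3.4,0,0,-2.24]]
  ],
  "grip": 1.0
}}

```text
time_s: 15.48
ee_pos: [0.4597, -0.2547, 0.2519]
eef_rot: [-3.141, 0.001, 0.05]
force: [1.1, -0.8, 0.3]
grip_width: 0.0943
grip_force: 0.0
```

Run:
```python
from h import *
look('wa',['stand','probe'])
both(['w1','wa']); both(['w2','wa'])
row([.43,-.255,.23],.05)
```

```text
stand [313.9 188.8] 0.91
probe [311.  202.6] 0.89
0.8984410919812517 [ 0.4597 -0.2547  0.2519] [-3.1406e+00  1.4000e-03  4.9600e-02] 15.4833
stand [ 0.4679 -0.2558  0.0108] res 0.0012
probe [ 0.4662 -0.2534  0.0817] res 0.0002
stand [ 0.4661 -0.2568 -0.0058] res 0.0002
probe [ 0.4644 -0.2532  0.0636] res 0.0016
row [-1.0, -0.05, 0.73, -0.0, 0.0, -0.04]
```

Call:
{"api": "step_arm", "payload": {
  "plan": [
    [[-0.5,0,0.4,0,0,0],[-1,0,0.7,0,0,0],[-1,0,0.7,0,0,0],[-1,0,0.7,0,0,0],[-1,0,0.7,0,0,0]]
  ]
}}

```text
time_s: 16.05
ee_pos: [0.4319, -0.2542, 0.2315]
eef_rot: [-3.141, -0.0, 0.05]
force: [-0.0, -0.2, 0.5]
grip_width: 0.0937
grip_force: 0.0
```

Run:
```python
from rect import *
look('wb',['stand','probe'])
both(['w1','wb']); both(['w2','wb'])
im=cv2.imread('pics/wb.png')
r=ctrl.masks_of('stand','wrist')[0]['at']; x,y=int(r[0]),int(r[1]); print(x,y)
c=im[max(0,y-90):y+90,x-110:x+110]
cv2.imwrite('pics/c2.png',cv2.resize(c,None,fx=3,fy=3,interpolation=cv2.INTER_CUBIC)); print(x-110,max(0,y-90))
yel=lambda h:(h[...,0]>20)&(h[...,0]<36)&(h[...,1]>120)
rect('wb',yel,.14,(0,0,640,280))
dark=lambda h:((h[...,0]<15)&(h[...,1]>90))|yel(h)
rect('wb',dark,.07,(x-110,max(0,y-90),x+110,y+90))
```

```text
stand [313.8 166.6] 0.87
probe [313.6 172.9] 0.73
0.01006903670142525 [ 0.4319 -0.2542  0.2315] [-3.1415 -0.0001  0.0503] 16.05
stand [ 0.4675 -0.2543  0.0064] res 0.0006
probe [ 0.4678 -0.2531  0.0778] res 0.0018
stand [ 0.4675 -0.2546  0.0047] res 0.0004
probe [ 0.4662 -0.2541  0.0581] res 0.0009
316 152
206 62
wb [293 160  37  43 950] rect c [ 470.3242 -251.8175] size (31.284942626953125, 26.67630958557129) ang 8.184661865234375 -1.4279470290841363 
 [[ 452.9422 -240.8421]
 [ 456.7399 -267.2467]
 [ 487.7062 -262.7928]
 [ 483.9085 -236.3883]]
wb [ 269  130   84   86 6152] rect c [ 467.78   -252.2512] size (76.13714599609375, 75.47481536865234) ang 5.177842617034912 -1.4804259249775575 
 [[ 426.4611 -218.1034]
 [ 433.2725 -293.2702]
 [ 509.099  -286.399 ]
 [ 502.2876 -211.2322]]
```

View pics/c2.png

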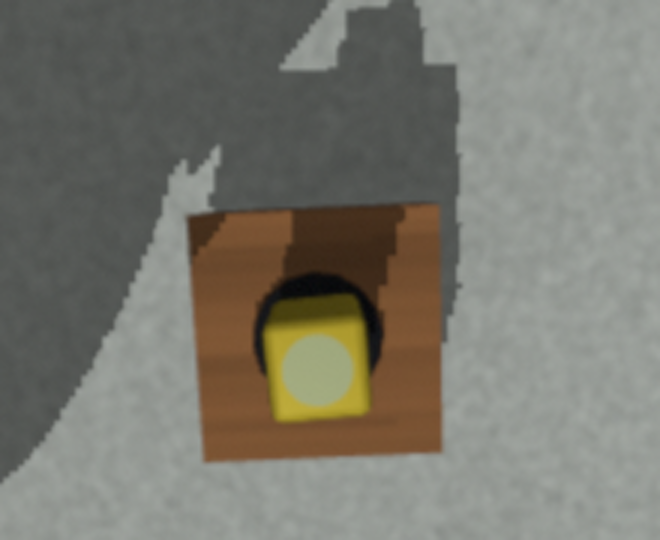

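The stand yaw is about 0.09 and the probe's flats sit at about 0.14 rad. The light top circle is at pixel (312,186).

Run:
```python
from h import *
J=json.load(open('wb.json')); o=dict(ee_pos=np.array(J['pos']),eef_rot=np.array(J['rot']))
print(atz('wrist',(312,185.7),.14,o))
row([.4678,-.2525,.068],.14)
```

```text
[ 0.46685067 -0.2526025   0.14      ]
row [1.21, -0.01, 5.45, 0.0, -0.0, -0.86]
```

Call:
{"api": "step_arm", "payload": {
  "plan": [
    [[0.8,0,0.3,0,0,-0.86],[1.19,0,0.8,0,0,-0.86],[1.19,0,2,0,0,-0.86],[1.19,0,3.2,0,0,-0.86],[1.19,0,4.4,0,0,-0.86],[1.19,0,5.2,0,0,-0.86],[1.19,0,5.45,0,0,-0.86],[1.19,0,5.45,0,0,-0.86]]
  ],
  "grip": 0.8
}}

```text
time_s: 16.92
ee_pos: [0.4663, -0.2525, 0.0666]
eef_rot: [-3.14, 0.002, 0.14]
force: [0.7, 0.3, -0.1]
grip_width: 0.0749
grip_force: 0.0
```

Call:
{"api": "step_arm", "payload": {
  "plan": [
    [[0,0,0,0,0,0],[0,0,0,0,0,0],[0,0,0,0,0,0],[0,0,0,0,0,0],[0,0,0,0,0,0],[0,0,0,0,0,0],[0,0,0,0,0,0],[0,0,0,0,0,0]]
  ],
  "grip": 0.1,
  "squeeze": 25
}}

```text
time_s: 17.58
ee_pos: [0.4667, -0.2529, 0.068]
eef_rot: [-3.141, -0.0, 0.14]
force: [0.1, 2.1, 0.2]
grip_width: 0.0257
grip_force: 25.0
```

Call:
{"api": "step_arm", "payload": {
  "plan": [
    [[0,0,-0.3,0,0,0],[0,0,-0.9,0,0,0],[0,0,-1.7,0,0,0],[0,0,-2.6,0,0,0],[0,0,-3.3,0,0,0],[0,0,-3.5,0,0,0],[0,0,-3.5,0,0,0],[0,0,-3.5,0,0,0]]
  ]
}}

```text
time_s: 18.25
ee_pos: [0.4664, -0.2527, 0.172]
eef_rot: [-3.141, 0.001, 0.14]
force: [0.5, -0.1, -1.7]
grip_width: 0.0259
grip_force: 25.0
```

Run:
```python
from h import *
shot('scene','s2'); shot('top','t2')
for n in ('probe_tip','probe'):
    R=[]
    for c in ('scene','top'):
        r=ctrl.place_of(n,c)
        if r: R.append(ray(c,r[0]['at'])); print(n,c,r[0]['at'],r[0]['confidence'])
    if len(R)==2: print(*tri(R))
row([.5828,.0386,.168],.14)
print(ctrl.get_obs()['force'])
```

```text
probe scene [217.6, 249.0] 0.68
probe top [433.7, 164.8] 0.36
[ 0.62854111 -0.25532884  0.28891745] 0.054575118346876804
row [5.19, -9.08, 0.14, -0.01, 0.01, -0.01]
[-0.18320248 -0.14413949 -2.19963462]
```

Call:
{"api": "step_arm", "payload": {
  "plan": [
    [[0.5,-0.9,0,0,0,0],[1.1,-1.95,0,0,0,0],[1.7,-3,0,0,0,0],[2.3,-4.05,0,0,0,0],[2.9,-5.1,0,0,0,0],[3.5,-6.15,0,0,0,0],[4.1,-7.2,0,0,0,0],[4.6,-8.1,0,0,0,0]]
  ]
}}

```text
time_s: 19.22
ee_pos: [0.57, 0.0092, 0.1725]
eef_rot: [-3.141, 0.0, 0.14]
force: [0.4, -0.3, -1.9]
grip_width: 0.0256
grip_force: 25.0
```

Run:
```python
from h import *
row([.5830,.0390,.115],.14)
```

```text
row [0.57, -0.92, 1.92, -0.0, 0.0, 0.0]
```

Call:
{"api": "step_arm", "payload": {
  "plan": [
    [[0.4,-0.6,0,0,0,0],[0.57,-0.92,0.2,0,0,0],[0.57,-0.92,0.9,0,0,0],[0.57,-0.92,1.6,0,0,0],[0.57,-0.92,1.92,0,0,0],[0.57,-0.92,1.92,0,0,0],[0.57,-0.92,1.92,0,0,0]]
  ]
}}

```text
time_s: 19.8
ee_pos: [0.5826, 0.0361, 0.1154]
eef_rot: [-3.142, 0.001, 0.139]
force: [-0.1, 0.4, -1.5]
grip_width: 0.0258
grip_force: 25.0
```

Run:
```python
from h import *
s=shot('scene','s3'); w=shot('wrist','wc')
for n in ('probe_tip','probe','board_mark'):
    for c in ('scene','wrist'):
        r=ctrl.place_of(n,c)
        if r: print(n,c,r[0]['at'],round(r[0]['confidence'],2))
m=model('scene'); K=np.array(m['intrinsics'])
def pr(X): c=np.array(m['R'])@X+np.array(m['t']); p=K@c; return p[:2]/p[2]
print('exp mark',pr(np.array([.5835,.039,.036])),'exp tip',pr(np.array([.583,.039,.057])))
x,y=pr(np.array([.5835,.039,.036])).astype(int)
cv2.imwrite('pics/c3.png',np.hstack([cv2.resize(s[y-70:y+30,x-50:x+50,::-1],(400,400),interpolation=cv2.INTER_CUBIC),cv2.resize(w[60:360,150:450,::-1],(400,400))]))
print(x-50,y-70); row([.5830,.0390,.096],.14)
```

```text
probe_tip scene [295.1, 249.0] 0.69
probe scene [344.6, 239.9] 0.93
probe wrist [311.5, 272.5] 0.83
board_mark scene [341.2, 266.8] 0.78
board_mark wrist [309.0, 234.2] 0.56
exp mark [339.96717731 266.54579554] exp tip [340.03969865 260.60558436]
289 196
row [0.02, -0.08, 0.66, 0.0, -0.01, -0.0]
```

View pics/c3.png

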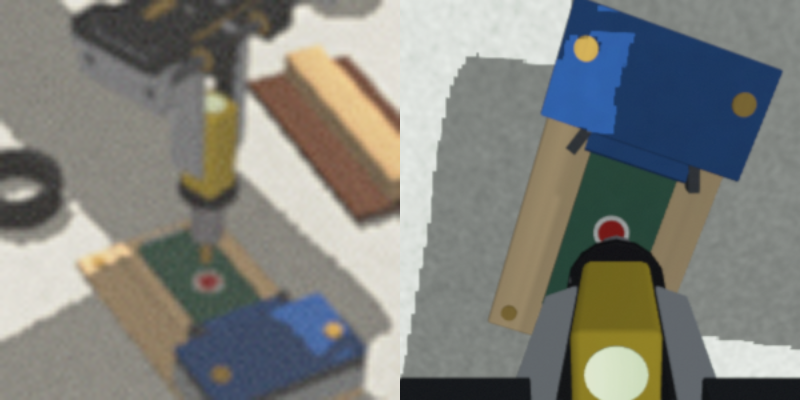

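The probe is upright. Its tip is at (340.8,260.5), right above the mark at (340.8,266.3), as predicted. Now I'll lower it gently.

Call:
{"api": "step_arm", "payload": {
  "plan": [
    [[0,-0.04,0.2,0,0,0],[0,-0.06,0.4,0,0,0],[0,-0.06,0.58,0,0,0],[0,-0.06,0.62,0,0,0],[0,-0.06,0.62,0,0,0],[0,-0.06,0.62,0,0,0]]
  ]
}}

```text
time_s: 20.7
ee_pos: [0.5824, 0.0384, 0.0966]
eef_rot: [-3.142, 0.0, 0.14]
force: [0.1, -0.1, -1.4]
grip_width: 0.026
grip_force: 25.0
```

Call:
{"api": "step_arm", "payload": {
  "plan": [
    [[0,0,0.03,0,0,0],[0,0,0.07,0,0,0],[0,0,0.1,0,0,0],[0,0,0.1,0,0,0],[0,0,0.1,0,0,0]]
  ]
}}

```text
time_s: 21.12
ee_pos: [0.5825, 0.0384, 0.0939]
eef_rot: [3.142, -0.0, 0.14]
force: [0.3, -0.7, 0.9]
grip_width: 0.0258
grip_force: 25.0
```

Call:
{"api": "step_arm", "payload": {
  "plan": [
    [[0,0,0.04,0,0,0],[0,0,0.08,0,0,0],[0,0,0.1,0,0,0],[0,0,0.1,0,0,0],[0,0,0.1,0,0,0]]
  ]
}}

```text
time_s: 21.53
ee_pos: [0.5825, 0.0384, 0.0908]
eef_rot: [3.142, -0.0, 0.14]
force: [0.3, 0.8, 1.6]
grip_width: 0.0258
grip_force: 25.0
```

Call:
{"api": "step_arm", "payload": {
  "plan": [
    [[0,0,0.04,0,0,0],[0,0,0.06,0,0,0],[0,0,0.06,0,0,0],[0,0,0.06,0,0,0]]
  ]
}}

```text
time_s: 21.87
ee_pos: [0.5825, 0.0383, 0.0889]
eef_rot: [3.142, -0.0, 0.14]
force: [0.7, -0.4, 2.2]
grip_width: 0.0262
grip_force: 25.0
```

Run:
```python
from h import *
F=[]
for i in range(8):
    ctrl.camera('top'); o=ctrl.get_obs(); F.append(o['force'])
print(np.mean(F,0),np.std(F,0),o['ee_pos'],o['eef_rot'],o['grip_force'])
```

```text
[0.65299813 0.03140794 1.30528241] [0.39850664 0.43250217 0.50913865] [0.58250577 0.03837351 0.08896511] [ 3.14153622e+00 -1.96490712e-04  1.39585174e-01] 24.99816119670868
```

Call:
{"api": "step_arm", "payload": {
  "plan": [
    [[0,0,0.03,0,0,0],[0,0,0.03,0,0,0],[0,0,0.03,0,0,0],[0,0,0.03,0,0,0],[0,0,0.03,0,0,0]]
  ]
}}

```text
time_s: 22.68
ee_pos: [0.5825, 0.0384, 0.088]
eef_rot: [-3.142, -0.0, 0.14]
force: [1.1, -0.7, 1.9]
grip_width: 0.0258
grip_force: 25.0
```

Run:
```python
from h import *
F=[]
for i in range(6):
    s=ctrl.camera('scene'); o=ctrl.get_obs(); F.append(o['force'])
cv2.imwrite('pics/s4.png',s[:,:,::-1]); m=model('scene')
x,y=340,266
cv2.imwrite('pics/c4.png',cv2.resize(s[y-60:y+40,x-50:x+50,::-1],(600,600),interpolation=cv2.INTER_CUBIC))
print(np.mean(F,0),o['ee_pos'],o['time_s'])
```

```text
[ 0.56856183 -0.33459794  1.94495882] [0.58247955 0.03837821 0.08801371] 22.9833
```

View pics/c4.png

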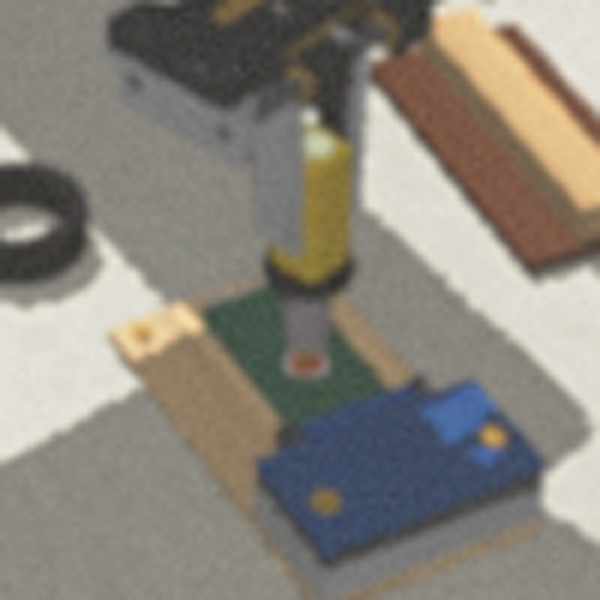

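The tip rests on the mark at about (306,362) in the crop, with the probe upright and about 3.5 N of push. I'm handing in.

```bash
python3 -c "
from station import ctrl
print(ctrl.hand_in())"
```

```text
the job is handed in; nothing more can be done
None
```

I handed the job in at about 23 s: the board is home against the stop and released, and the probe is held upright on the red mark, pressing with about 3.5 N (tip roughly 6–7 mm in by estimate); no verdict was returned.

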